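Close the lacquer and present a dust cover over the wet medals

TASK

The medals in the wooden frame have just been lacquered: first put the rubber stopper fully home in the lacquer bottle's neck and let go of it. Then take the top dust cover from the nested stack, peeling it up slowly by its ribbed corner with the opposite corner still down on the stack, because the covers snap onto each other and the next one must stay behind in its nest. Finish while holding that cover still, level and squarely over the frame about a hand's breadth above it, for me to guide down; do not put it down or let go, touch nothing on the frame, and leave everything else on the bench where it is.

Things in the scene. Friction and masses are not known exactly. Their poses are not given: they have to be found in the camera images.
- stopper: dark rubber stopper standing upright on its narrow end. Tapered plug 28 mm long (19 mm diameter at the bottom, 24.6 mm under the head) with a round head above it, 34 mm diameter and 18 mm high; 46 mm overall, 45 g. Origin: centre of its narrow underside; z up through the head
- bottle: amber glass lacquer bottle with a paper band, loose, upright, 0.55 kg: body 72 mm diameter up to 70 mm, neck 36 mm outside diameter from 90 mm to the mouth at 125 mm. Straight bore 27 mm diameter, 35 mm deep. Origin: centre of its underside. Fully home, the stopper's head rests on the mouth and its origin is 97 mm above the bottle's
- bottle_mouth (a point): centre of the bottle's open mouth, in the plane of the rim, 125 mm above the bench
- top_cover: uppermost of three nested grey formed plastic covers, open underneath, about 0.2 kg: 220 mm (x) by 160 mm (y) at the rim, stepped in to 212 x 152 mm from 20 mm up, flat top panel at 36 mm. Origin: centre of the rim plane (underside), z up. It sits 20 mm above the cover below with 1.5 mm play all round, so 20 mm of lift clears the nest. Its one pull rib is near the -x, +y corner
- rib (a point): middle of the top edge of the top cover's pull rib, at (-76, +46, 52) mm in the cover. The rib is 10 mm thick, 36 mm long and stands 16 mm above the top panel; it runs across the corner, along (1, 1) in the cover's x, y, so it is pinched along (-1, 1), with free panel on both sides
- rib_corner (a point): rim corner of the top cover nearest the rib, at (-110, +80, 0) mm in the cover. Near each of its four corners the top cover is caught by a small sprung button of the next one, which holds with up to about 1 N and lets go when that corner has risen about 12 mm
- far_corner (a point): diagonally far rim corner of the top cover, at (+110, -80, 0) mm in the cover: the pivot of the peel. Turned up slowly about it (the rib rising at some 20 mm/s, to about 0.18 rad) the buttons let go one after another; lifted level they all hold at once and the next cover comes along
- next_cover: the cover just below the top one, of the same shape and weight; origin in the centre of its rim plane, 30 mm above that of the stack. Loose, it lies in its nest by its weight only, and must stay there
- stack: plywood board 250 x 190 x 10 mm with the lowest cover, fixed to the bench. Origin: centre of the board's underside, on the bench. At the start, the top cover's rim is 50 mm, its panel 86 mm and its rib top 102 mm above the bench
- frame: wooden frame 228 mm (its x) by 168 mm (its y), rim 14 mm wide and 30 mm high, fixed to the bench, six 58 mm medals lying flat inside below the rim. Origin: centre of its underside, on the bench; z up. Frame and stack each stand on one side of the bench, either way round
- stone_box: black open box 60 x 110 x 22 mm, bystander; origin centre of underside
- pen: steel applicator pen 125 mm long, 10 mm thick, lying flat, bystander; origin under its middle
- stone_jar: glass jar 42 mm diameter, 52 mm high, beyond the bottle, bystander; origin centre of underside
- cot_cup: white plastic cup 64 mm diameter, 70 mm high, bystander; origin centre of underside
- loupe: black eye loupe 38 mm diameter, 30 mm high, bystander; origin centre of underside
- tweezers: steel tweezers 110 mm long lying flat, bystander; origin under their middle
- weight: brass weight 48 mm diameter, 46 mm high, bystander; origin centre of underside
Mind the look-alikes: they are no part of the job. Several things have the shape of the stopper; the one meant has the colours described above. Several things look just like the bottle: the one meant starts nearest to the robot's base.

How it is judged:
By the outcome, as a careful person would: the job done as asked, in the order asked, and still so for the second after the job is handed in, while the arm keeps its last pose, push and grip.
It also fails if it takes over 70 s, if anything falls off the work surface, if the arm or the gripper's body presses on something with over 40 N, if the wrist force passes 120 N, or if a joint passes its speed limit or range.

ROBOT

A 6-joint arm with a two-finger parallel gripper is mounted at the origin on the work surface. World frame = base frame: x ahead of the robot, y to its left, z up, the work surface at z = 0. Lengths are in m, angles in rad, forces in N, time in s.
With the tool pointing down it reaches from about 0.35 to 0.725 m from the base axis. Payload 6 kg.
Tool frame: the origin (TCP) lies between the finger pads; the fingertips stand tips_ahead ahead of it and the grasp point (between the pads) lies 6 mm ahead of it (tips_ahead is the distance from the TCP to the fingertips, in m); z points along the fingers, y is the line along which they close (so a half turn about z gives the same grasp; the last joint's range is limited). The gripper opens to 85 mm and grips with 20 to 120 N. Pads are 22 mm wide; open, the fingers measure 114 mm over their backs; the gripper's body (76 mm by 85 mm) begins 54 mm behind the grasp point. The pads swing forward as they close: fully open they stand 13 mm farther back than shut.
Start: joints at [1.44, 0.04, 0.085, 0, -1.615, -0.334], TCP at [0.269, 0.536, 0.23] pointing down, gripper open.
Joint ranges: [-2.56, 2.56], [-1.29, 2.01], [-1.08, 1.49], [-3.29, 1.98], [-2.81, -0.18], [-2.99, 2.99]. Speed limits (rad/s): [2.57, 2.57, 3.01, 3.14, 3.14, 3.14].

INTERFACE

Orientations are given as a unit quaternion [x, y, z, w].
In Python, from station import observe, capture, camera_params, sign_off, tips_ahead gives the robot as it stands.
- The arm moves only by the shell command python3 -m jog 'ROWS' [OPENING] [FORCE]. ROWS is a JSON list of rows, 1 to 12 of them, each of 4 numbers: dx, dy, dz in m, then a turn about the tool's z in rad; each row is the pose to reach, as a shift and turn from the pose commanded when the command began, along the tool's axes at that moment; what a row does not reach only later rows make up. A row lasts 1/8 s, in which the tool goes at most 0.0625 m and 0.188 rad, less where a joint would pass 70% of its speed; a pose out of reach is approached as far as the arm can. OPENING is the finger opening in m, set as the command begins (- or left out keeps the last). The fingers move at their own pace and stop on an object; FORCE is the grip in N (left out, the last holds). Time passes only in rows, so rows that do not move let the fingers close. It prints the time, the measured TCP pose, the force, the opening and the grip force at its end.
- observe(): the state, without advancing time (a new reading comes with each control period).
- capture(name): name is "side" or "top" or "wrist"; returns (picture, depth): 400x640x3 uint8, red, green, blue; 400x640 float32, m along the optical axis (not along the pixel's ray), 0 where there is no reading.
- camera_params(name): a dict with "intrinsics" (3x3 intrinsics, pixels), "rvec" (rotation vector, rad) and "tvec" (3), from world to camera coordinates, as OpenCV has them. Camera axes: x right, y down, z forward; pixel columns grow to the right and rows downward; lengths in m; the calibration is good to about 2 mm. A picture is of the moment at which its call begins: read the wrist's pose just before it. camera_params takes no time and is no camera call; for the wrist camera it gives the pose at the moment of the call.
- sign_off(): hands the job in; it is judged then, once.
The state is a dict: "t": time; "joint_pos": joint angles; "qvel": joint speeds; "effort": joint torques, N m; "tool_pos": TCP position; "tcp_rot": TCP orientation; "contact_force": force on the tool from outside, world axes, zero at the start; "wrist_torque": the same for the moment, N m; "opening": finger opening in m; "grasp_force": force on a finger pad.
Only numpy, scipy, OpenCV 4.12 (cv2) and the standard library are available. Lean on these libraries where they do the work, as an engineer would, in place of code of your own. Each camera call takes 0.05 s, during which the arm holds its last target. There are 200 camera calls.

## Working session

There is one attempt and no reset: what is moved stays moved. The work goes in short steps, Python scripts to look and compute and a shell command to move; the robot and the scene stay as the last step left them, time stands still between calls to the robot, and variables do not carry over. Pictures are saved under pics/ and viewed, at most 10 in all, crops included, and the job is handed in when it is done.

```bash
ls; mkdir -p pics; python3 - <<'E'
from station import *
import cv2, numpy as np
print(observe()); print(tips_ahead)
for n in ("top","side"):
    p,d=capture(n); cv2.imwrite(f"pics/{n}0.png",p[:,:,::-1]); np.savez(f"{n}0.npz",p=p,d=d)
    c=camera_params(n); R=cv2.Rodrigues(np.array(c["rvec"]))[0]
    print(n,c["intrinsics"],-R.T@np.array(c["tvec"]).ravel(),R[2])
E
```

```text
pics
{'t': 0.0, 'joint_pos': array([ 1.43972970e+00,  4.08725856e-02,  8.37868062e-02, -4.75310440e-04,
       -1.61551089e+00, -3.33726816e-01]), 'qvel': array([ 0.000762  , -0.00023154,  0.00016813, -0.00084845, -0.00024029,
       -0.00123617]), 'effort': array([-8.83215762e-05, -3.68211973e+01,  3.47417414e+01,  6.93218574e+00,
       -5.29492638e-03, -1.85580447e-06]), 'tool_pos': array([0.26870225, 0.53609164, 0.22932895]), 'tcp_rot': array([ 9.73119176e-01, -2.30300246e-01, -1.45150828e-04,  9.19571265e-04]), 'contact_force': array([-0.20126809,  0.44388796, -0.57978393]), 'wrist_torque': array([ 0.00350533, -0.03709693, -0.05904658]), 'grasp_force': 0.0, 'opening': 0.08550011836890475}
0.025
top [[397.02325552   0.         322.93625793]
 [  0.         397.02325552 199.1915874 ]
 [  0.           0.           1.        ]] [ 3.96171389e-01 -8.60727172e-04  1.19222319e+00] [ 0.14268318  0.02315216 -0.98949759]
side [[375.51059445   0.         321.63995049]
 [  0.         375.51059445 198.43710671]
 [  0.           0.           1.        ]] [0.32982768 0.69229911 0.78586234] [ 0.25212505 -0.66994712 -0.69828634]
```

View pics/top0.png

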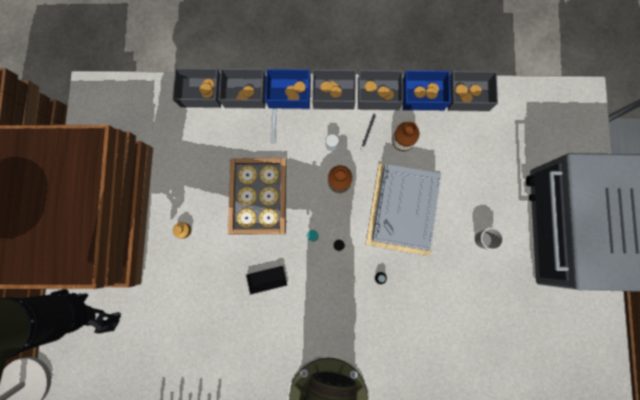

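View pics/side0.png

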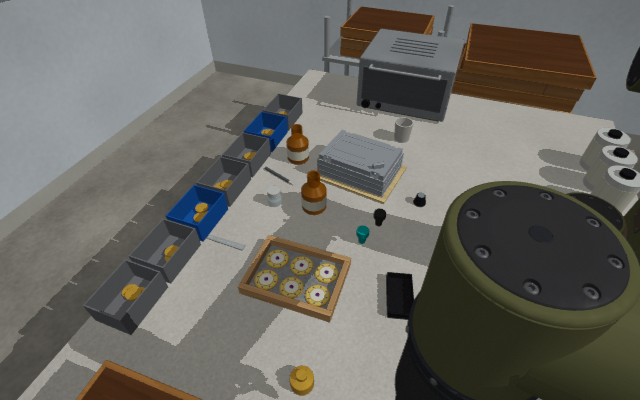

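The top view shows three small upright plug-like things: dark (339,245), teal (313,236) and the loupe (380,278). It also shows two bottles, at (340,178) and (406,133). The nearest bottle to the base is the one at (340,178). The frame is at (258,196), the stack at (405,208) and the rib at (389,227). I'll measure coarsely and make one enlarged crop.

```bash
cat > h.py <<'E'
import cv2, numpy as np
from station import *
def cam(n):
    c=camera_params(n); R=cv2.Rodrigues(np.array(c["rvec"],float))[0]; t=np.array(c["tvec"],float).ravel()
    return np.array(c["intrinsics"]),R,t
def ray(C,uv):
    K,R,t=C; d=R.T@np.linalg.inv(K)@np.array([uv[0],uv[1],1.]); return -R.T@t,d
def plane(C,uv,z):
    o,d=ray(C,uv); return o+d*(z-o[2])/d[2]
def tri(C1,u1,C2,u2):
    o1,d1=ray(C1,u1);o2,d2=ray(C2,u2)
    s=np.linalg.lstsq(np.c_[d1,-d2],o2-o1,rcond=None)[0]
    a,b=o1+d1*s[0],o2+d2*s[1]; return (a+b)/2,np.linalg.norm(a-b)
def cloud(C,d):
    K,R,t=C; v,u=np.indices(d.shape); P=np.stack([(u-K[0,2])/K[0,0]*d,(v-K[1,2])/K[1,1]*d,d],-1)
    W=(P-t)@R; W[d==0]=np.nan; return W
def blobs(mask,amin=20):
    n,l,s,c=cv2.connectedComponentsWithStats(mask.astype(np.uint8)); return [(c[i].round(1),s[i,4],l==i) for i in range(1,n) if s[i,4]>=amin]
def tool(vec):  # world vector -> tool axes
    from scipy.spatial.transform import Rotation as Ro
    return Ro.from_quat(observe()["tcp_rot"]).inv().apply(vec)
E
python3 - <<'E'
from h import *
T=np.load("top0.npz");C=cam("top");W=cloud(C,T["d"])
for n,(u,v),r in [("dark",(339,245),6),("teal",(313,236),6),("loupe",(380,278),6),("b1",(340,178),14),("b2",(406,133),14),("cup",(489,239),12),("jar",(332,141),8),("weight",(181,230),10),("box",(267,279),20)]:
    w=W[v-r:v+r+1,u-r:u+r+1].reshape(-1,3); w=w[w[:,2]>0.012]
    top=w[w[:,2]>np.nanmax(w[:,2])-0.012]
    print(n,len(w),w[:,2].max().round(3),top.mean(0).round(3), np.ptp(w[:,:2],0).round(3))
for n,z,(u0,u1,v0,v1) in [("frame",(.02,.04),(215,300,145,245)),("covertop",(.076,.094),(355,450,155,260))]:
    S=W[v0:v1,u0:u1];m=(S[...,2]>z[0])&(S[...,2]<z[1]);p=S[m]
    print(n,p[:,2].mean(),cv2.minAreaRect((p[:,:2]*1000).astype(np.float32)))
a=cv2.resize(T["p"][120:290,295:425],None,fx=3,fy=3,interpolation=cv2.INTER_CUBIC)
S=np.load("side0.npz")["p"]; b=cv2.resize(S[125:250,265:435],(400,294),interpolation=cv2.INTER_CUBIC)
o=np.zeros((510,795,3),np.uint8);o[:,:390]=a;o[:294,392:792]=b;cv2.imwrite("pics/crop1.png",o[:,:,::-1])
E
```

```text
dark 105 0.049 [ 0.429 -0.021  0.044] [0.029 0.032]
teal 107 0.049 [0.456 0.055 0.045] [0.032 0.029]
loupe 96 0.034 [ 0.337 -0.145  0.029] [0.029 0.029]
b1 548 0.129 [ 0.623 -0.021  0.123] [0.072 0.07 ]
b2 577 0.128 [ 0.756 -0.214  0.122] [0.071 0.07 ]
cup 358 0.073 [ 0.456 -0.447  0.067] [0.062 0.061]
jar 172 0.056 [0.737 0.005 0.05 ] [0.037 0.037]
weight 230 0.05 [0.464 0.447 0.045] [0.047 0.047]
box 133 0.027 [0.323 0.187 0.02 ] [0.082 0.115]
frame 0.028313123629523124 ((573.189453125, 225.86953735351562), (227.61459350585938, 168.87574768066406), 1.4652169942855835)
covertop 0.08521517232045597 ((542.9718627929688, -213.44805908203125), (153.7476348876953, 212.42904663085938), 81.13034057617188)
```

View pics/crop1.png

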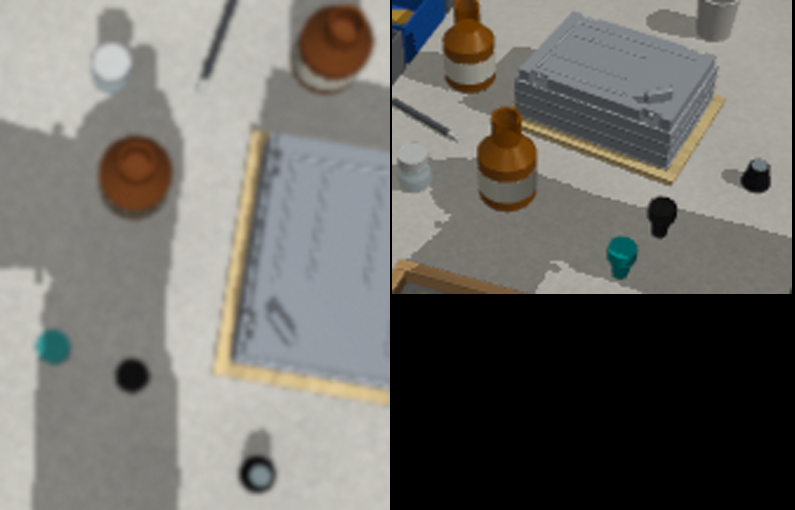

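The crop confirms the choices. The dark stopper is at crop (131,376), and teal (53,347) is the wrong colour. The loupe at (257,473) has a glass top. The bottle at crop (135,178) is the nearer one, at (0.623,-0.021). I'll hover over the stopper.

```bash
python3 -m jog '[[0.36,0.40,0,0],[0.36,0.40,0,0],[0.36,0.40,0,0],[0.36,0.40,0,0],[0.36,0.40,0,0],[0.36,0.40,0,0],[0.36,0.40,0,0],[0.36,0.40,0,0],[0.36,0.40,0,0],[0.36,0.40,0,0],[0.36,0.40,0,0]]' 0.06
python3 - <<'E'
from h import *
s=observe();C=cam("wrist");p,d=capture("wrist");np.savez("w1.npz",p=p,d=d,K=C[0],R=C[1],t=C[2])
print(s["tool_pos"],s["joint_pos"].round(2),-C[1].T@C[2],C[1][2])
cv2.imwrite("pics/w1.png",p[:,:,::-1])
E
```

```text
t: 1.48
tool_pos: [0.4113, 0.0175, 0.2301]
tcp_rot: [0.973, -0.231, -0.0, 0.0]
contact_force: [0.2, 0.4, -0.4]
opening: 0.0603
grasp_force: 0.0
[0.41127216 0.01753705 0.23012325] [ 0.54 -0.48 -0.35 -0.   -1.7   0.57] [ 0.48219562 -0.01720248  0.37354753] [-0.27605399  0.13886498 -0.95105768]
```

View pics/w1.png

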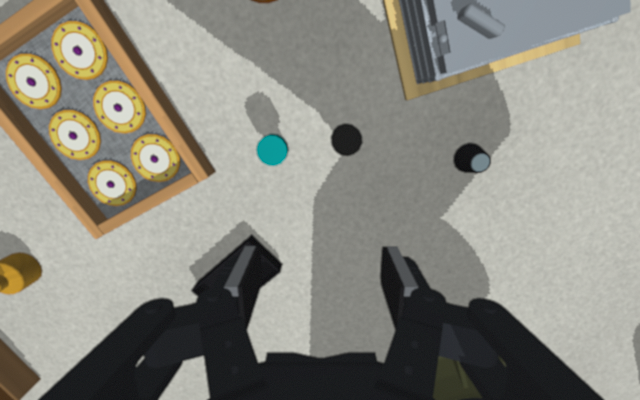

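The wrist view shows the dark stopper's head at (347,139), teal at (272,150) and the loupe at (472,158).

```bash
python3 - <<'E'
from h import *
T=np.load("top0.npz");S=np.load("side0.npz");w=np.load("w1.npz");Cw=(w["K"],w["R"],w["t"]);Ct=cam("top");Cs=cam("side")
def dark(p,u,v,r):
    m=np.zeros(p.shape[:2],bool);m[v-r:v+r,u-r:u+r]=True; m&=p.max(2)<60
    b=max(blobs(m,5),key=lambda x:x[1]);c=cv2.minEnclosingCircle(np.argwhere(b[2])[:,::-1].astype(np.float32));return b[0],b[1],c
a=dark(w["p"],347,139,30);b=dark(T["p"],339,245,12);print(a,b)
print("ray wrist z.046",plane(Cw,a[0],.046),"top",plane(Ct,b[0],.046))
print("tri",tri(Cw,a[0],Ct,b[0]))
W=cloud(Cw,w["d"]);q=W[100:180,310:385].reshape(-1,3);q=q[q[:,2]>.04];print("depth wrist",len(q),np.median(q,0),q.min(0),q.max(0), cv2.minEnclosingCircle((q[:,:2]*1000).astype(np.float32)))
# bottle in top: mouth ring z .12-.13
W=cloud(Ct,T["d"])[150:205,310:370].reshape(-1,3)
for lo,hi in((.118,.135),(.02,.075)):
    q=W[(W[:,2]>lo)&(W[:,2]<hi)];print("bottle",len(q),q[:,2].mean(),cv2.minEnclosingCircle((q[:,:2]*1000).astype(np.float32)))
W=cloud(Cs,S["d"])[160:220,290:340].reshape(-1,3)
q=W[(W[:,2]>.118)&(W[:,2]<.135)];print("side mouth",len(q),q[:,2].mean(),cv2.minEnclosingCircle((q[:,:2]*1000).astype(np.float32)))
E
```

```text
(array([346.2, 139.3]), np.int32(716), ((346.0538330078125, 139.1923065185547), 15.456543922424316)) (array([338.5, 244.8]), np.int32(86), ((338.5, 244.8333282470703), 5.190908908843994))
ray wrist z.046 [ 0.43195078 -0.02192554  0.046     ] top [ 0.43014098 -0.0214655   0.046     ]
tri (array([ 0.43043141, -0.02185646,  0.0360646 ]), np.float64(0.000424725886569304))
depth wrist 791 [ 0.43180151 -0.02172773  0.04579028] [ 0.41494497 -0.03821737  0.0400374 ] [ 0.44788953 -0.00540605  0.04813723] ((431.02447509765625, -21.767322540283203), 16.94117546081543)
bottle 65 0.12290505356024897 ((623.2339477539062, -19.63941192626953), 18.183368682861328)
bottle 203 0.06182986067275501 ((622.365966796875, -20.474838256835938), 36.411556243896484)
side mouth 75 0.1225519563607772 ((623.1231689453125, -21.26779556274414), 18.881275177001953)
```

```bash
python3 -m jog '[[0.0355,0.0261,0.04,0],[0.0355,0.0261,0.09,0],[0.0355,0.0261,0.13,0],[0.0355,0.0261,0.155,0],[0.0355,0.0261,0.17,0],[0.0355,0.0261,0.1755,0],[0.0355,0.0261,0.1755,0]]' 0.055
python3 - <<'E'
from h import *
import station; print(station.tips_ahead)
p,d=capture("side");cv2.imwrite("pics/s2.png",cv2.resize(p[150:290,300:440],None,fx=4,fy=4)[:,:,::-1]);print(observe()["tool_pos"])
E
```

```text
t: 2.4
tool_pos: [0.4318, -0.0215, 0.0556]
tcp_rot: [0.973, -0.23, 0.0, -0.0]
contact_force: [-0.3, 0.0, 0.2]
opening: 0.0549
grasp_force: 0.0
0.025
[ 0.43205018 -0.02152524  0.05592384]
```

View pics/s2.png

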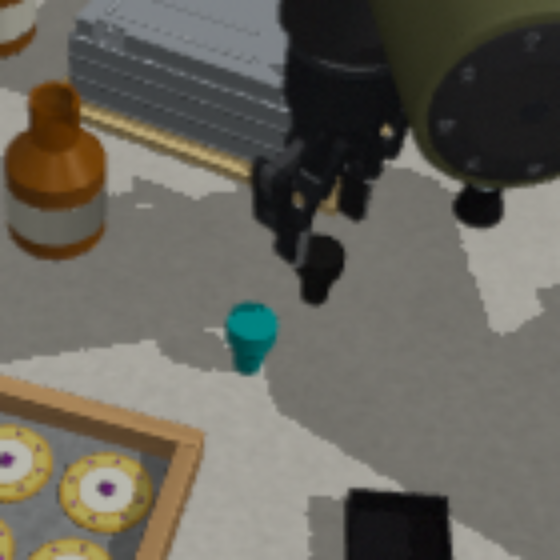

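The side view shows the fingertips either side of the dark head, at crop (320,255), and teal is clear of them. I'll close and lift.

```bash
python3 -m jog '[[0,0,0,0],[0,0,0,0],[0,0,0,0],[0,0,0,0],[0,0,0,0]]' 0.02 30; python3 -m jog '[[0,0,-0.03,0],[0,0,-0.08,0],[0,0,-0.13,0],[0,0,-0.155,0],[0,0,-0.155,0]]'
python3 - <<'E'
from h import *
Cs=cam("side");p,d=capture("side");cv2.imwrite("pics/s3.png",cv2.resize(p[60:260,250:450],None,fx=3,fy=3,interpolation=cv2.INTER_CUBIC)[:,:,::-1])
Cw=cam("wrist");pw,dw=capture("wrist");cv2.imwrite("pics/w3.png",pw[:,:,::-1]);np.savez("w3.npz",p=pw,d=dw,K=Cw[0],R=Cw[1],t=Cw[2])
s=observe();print(s["tool_pos"],s["opening"],s["grasp_force"])
W=cloud(Cs,d);o=s["tool_pos"]
m=(np.linalg.norm(W[...,:2]-o[:2],axis=-1)<.03)&(W[...,2]<o[2]+.005)&(W[...,2]>.1)
print("low pts",np.nanpercentile(W[m][:,2],[0,2,5,50]))
E
```

```text
t: 3.08
tool_pos: [0.4315, -0.0219, 0.0549]
tcp_rot: [0.973, -0.23, 0.0, 0.0]
contact_force: [-0.2, -0.7, -0.5]
opening: 0.02
grasp_force: 0.0
t: 3.7
tool_pos: [0.4323, -0.0217, 0.2122]
tcp_rot: [0.973, -0.23, 0.002, -0.001]
contact_force: [0.2, 0.2, -0.8]
opening: 0.0203
grasp_force: 0.0
[ 0.43128074 -0.02171176  0.20921995] 0.02012872235038078 0.0
low pts [0.21283738 0.21285607 0.2128841  0.21348907]
```

View pics/s3.png

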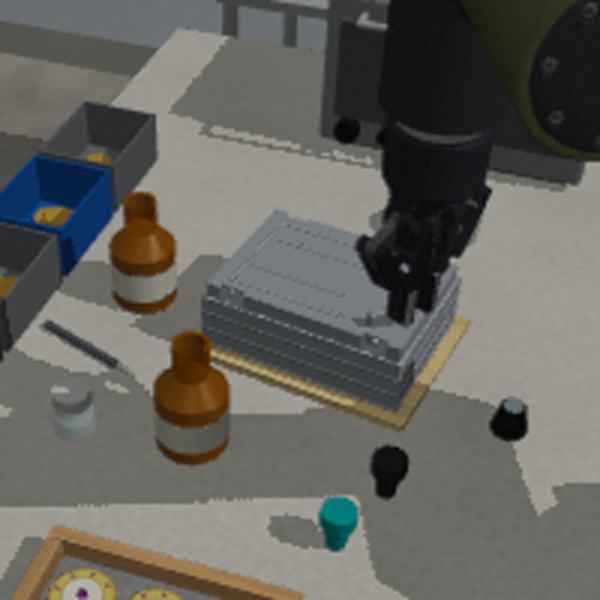

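The stopper at crop (389,465) was not gripped. It still stands there, so the fingers closed above it. I'll measure where the fingertips really are.

```bash
python3 - <<'E'
from h import *
Cs=cam("side");s=observe();p,d=capture("side");W=cloud(Cs,d);o=s["tool_pos"];K,R,t=Cs
for dz in(0,-.025):
    q=R@(o+[0,0,dz])+t;q=K@q/q[2];print("tcp px",dz,q[:2], "depth there",d[int(q[1]),int(q[0])],(R@(o+[0,0,dz])+t)[2])
for v in range(145,176,3): print(v,[(int(p[v,u].max()),*(W[v,u].round(3))) for u in(378,384,390,396)])
a=np.load("w3.npz");m=np.zeros((400,640),bool);m[200:400,150:500]=1;C=(a["K"],a["R"],a["t"])
Ww=cloud(C,a["d"]);n=np.linalg.norm(Ww-o,axis=-1);q=Ww[n<.06];print("wrist pts near tcp",len(q),q[:,2].min() if len(q) else "",np.nanpercentile(q[:,2],[1,10,50]))
W0=Ww.reshape(-1,3);q=W0[(np.linalg.norm(W0[:,:2]-[.431,-.022],axis=1)<.04)&(W0[:,2]>.035)&(W0[:,2]<.06)];print("stopper",len(q),q.mean(0) if len(q) else "")
E
```

```text
tcp px 0 [386.45867605 165.75442817] depth there 0.88178796 0.9065898955999475
tcp px -0.025 [385.23833263 173.64415816] depth there 1.0757053 0.9240470540452081
145 [(21, np.float64(0.447), np.float64(0.038), np.float64(0.307)), (22, np.float64(0.442), np.float64(-0.006), np.float64(0.279)), (18, np.float64(0.427), np.float64(0.004), np.float64(0.289)), (14, np.float64(0.417), np.float64(-0.026), np.float64(0.272))]
148 [(12, np.float64(0.447), np.float64(0.036), np.float64(0.298)), (37, np.float64(0.44), np.float64(-0.001), np.float64(0.275)), (16, np.float64(0.426), np.float64(0.006), np.float64(0.283)), (18, np.float64(0.417), np.float64(-0.029), np.float64(0.261))]
151 [(15, np.float64(0.447), np.float64(0.031), np.float64(0.287)), (71, np.float64(0.441), np.float64(-0.011), np.float64(0.259)), (15, np.float64(0.426), np.float64(-0.006), np.float64(0.266)), (20, np.float64(0.415), np.float64(-0.028), np.float64(0.253))]
154 [(13, np.float64(0.447), np.float64(0.027), np.float64(0.276)), (14, np.float64(0.437), np.float64(0.004), np.float64(0.261)), (13, np.float64(0.429), np.flo
[... 1358 characters left out ...]
.43), np.float64(-0.23), np.float64(0.036))]
172 [(128, np.float64(0.469), np.float64(-0.139), np.float64(0.086)), (128, np.float64(0.453), np.float64(-0.142), np.float64(0.088)), (121, np.float64(0.439), np.float64(-0.17), np.float64(0.069)), (104, np.float64(0.429), np.float64(-0.235), np.float64(0.021))]
175 [(82, np.float64(0.469), np.float64(-0.147), np.float64(0.067)), (115, np.float64(0.45), np.float64(-0.132), np.float64(0.085)), (119, np.float64(0.438), np.float64(-0.173), np.float64(0.056)), (167, np.float64(0.428), np.float64(-0.238), np.float64(0.007))]
wrist pts near tcp 5425 0.21009333648580872 [0.21469458 0.22401715 0.24857253]
stopper 838 [ 0.43238784 -0.02230033  0.04545669]
```

View pics/w3.png

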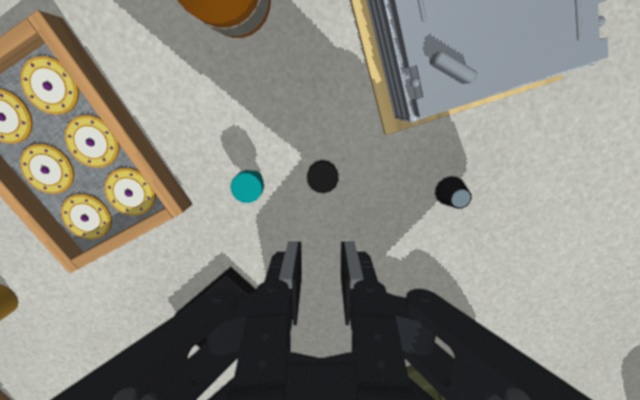

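The side depth puts the fingertips at z≈0.209 to 0.211 with the TCP at 0.209. They are about level with the TCP, not 25 mm ahead of it, so I trust that measurement. The stopper is undisturbed at (0.432,-0.022), so I descend with TCP≈0.031.

```bash
python3 -m jog '[[0,0,0.03,0],[0,0,0.08,0],[0,0,0.125,0],[0,0,0.15,0],[0,0,0.168,0],[0,0,0.178,0],[0,0,0.178,0]]' 0.055; python3 -m jog '[[0,0,0,0],[0,0,0,0],[0,0,0,0],[0,0,0,0]]' 0.025 30
python3 - <<'E'
from h import *
Cs=cam("side");s=observe();p,d=capture("side");W=cloud(Cs,d);o=s["tool_pos"]
cv2.imwrite("pics/s4.png",cv2.resize(p[160:260,320:440],None,fx=5,fy=5,interpolation=cv2.INTER_CUBIC)[:,:,::-1])
E
```

```text
t: 4.72
tool_pos: [0.4313, -0.0219, 0.0317]
tcp_rot: [0.973, -0.23, -0.0, 0.0]
contact_force: [-0.2, 0.1, 0.4]
opening: 0.0551
grasp_force: 0.0
t: 5.22
tool_pos: [0.4323, -0.0218, 0.0331]
tcp_rot: [0.973, -0.23, 0.001, -0.0]
contact_force: [-0.6, 0.8, 6.3]
opening: 0.0324
grasp_force: 30.0
```

View pics/s4.png

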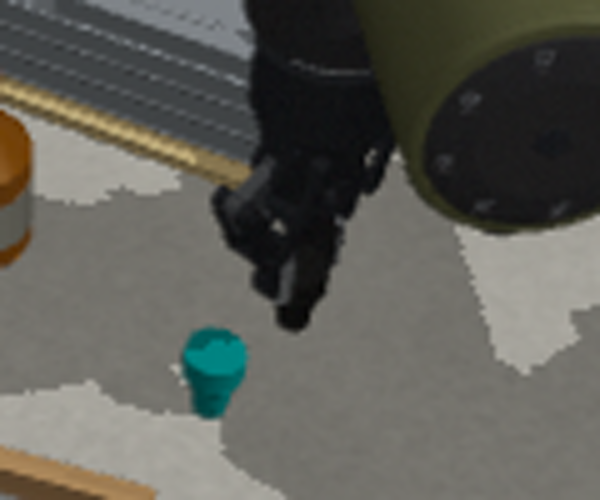

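Gripped: 30 N at a 32 mm opening. I'll lift and check the grip geometry.

```bash
python3 -m jog '[[0,0,-0.02,0],[0,0,-0.07,0],[0,0,-0.12,0],[0,0,-0.155,0],[0,0,-0.16,0],[0,0,-0.16,0],[0,0,-0.16,0]]'
python3 - <<'E'
from h import *
Cs=cam("side");s=observe();p,d=capture("side");W=cloud(Cs,d);o=s["tool_pos"];print(o,s["opening"],s["grasp_force"],s["tcp_rot"])
m=(np.linalg.norm(W[...,:2]-o[:2],axis=-1)<.05)&(W[...,2]>.12)
v,u=np.where(m);print("px rows",v.max())
for r in range(v.max()-18,v.max()+1,2):
    k=(v==r); print(r,u[k].min(),u[k].max(),W[r,u[k]][:,2].min().round(3),np.median(W[r,u[k]],0).round(3))
q=W[m];print("lowest",q[np.argsort(q[:,2])[:8]].round(4))
cv2.imwrite("pics/s5.png",cv2.resize(p[120:220,330:450],None,fx=5,fy=5,interpolation=cv2.INTER_CUBIC)[:,:,::-1])
Cw=cam("wrist");pw,dw=capture("wrist");np.savez("w5.npz",p=pw,d=dw,K=Cw[0],R=Cw[1],t=Cw[2])
Ww=cloud(Cw,dw);n=np.linalg.norm(Ww-o,axis=-1);q=Ww[n<.06];print("wrist lowest",np.nanpercentile(q[:,2],[0,1,10]))
E
```

```text
t: 6.15
tool_pos: [0.4309, -0.0218, 0.1902]
tcp_rot: [0.973, -0.23, -0.001, 0.001]
contact_force: [-0.3, -0.0, -1.2]
opening: 0.0324
grasp_force: 30.0
[ 0.43087403 -0.02183811  0.1902499 ] 0.03237585090845353 30.02188929996919 [ 9.73119272e-01 -2.30298013e-01 -1.18900556e-03  5.41559869e-04]
px rows 184
166 377 395 0.201 [ 0.431 -0.002  0.221]
168 377 395 0.197 [ 0.429 -0.003  0.212]
170 377 393 0.201 [ 0.43  -0.002  0.209]
172 377 393 0.194 [ 0.43  -0.002  0.203]
174 378 392 0.191 [ 0.429 -0.005  0.198]
176 381 391 0.187 [ 0.426 -0.006  0.19 ]
178 381 389 0.166 [ 0.429 -0.013  0.177]
180 382 389 0.167 [ 0.427 -0.013  0.172]
182 382 388 0.159 [ 0.428 -0.015  0.163]
184 384 386 0.157 [ 0.427 -0.014  0.158]
lowest [[ 0.4349 -0.0161  0.1569]
 [ 0.4208 -0.021   0.1572]
 [ 0.4293 -0.0137  0.1573]
 [ 0.4245 -0.0148  0.1579]
 [ 0.4268 -0.0139  0.158 ]
 [ 0.4355 -0.0177  0.1587]
 [ 0.4322 -0.0143  0.1592]
 [ 0.4297 -0.014   0.1603]]
wrist lowest [0.15654034 0.16467312 0.1995852 ]
```

View pics/s5.png

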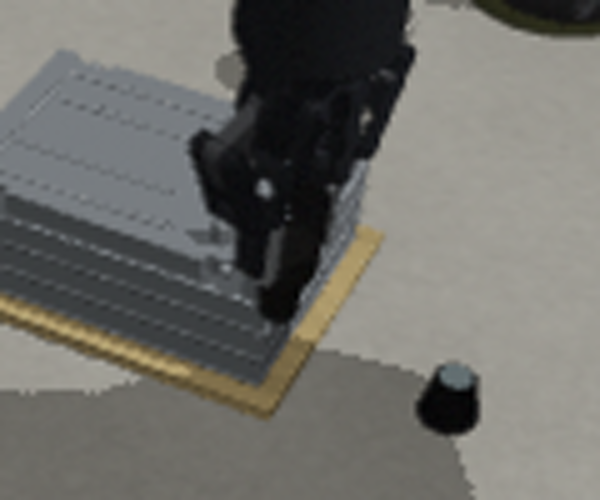

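The stopper hangs 33 mm below the TCP and the tips are about 3 mm above the head's underside, which is good. Next I'll look at the bottle mouth with the wrist camera on the way.

```bash
python3 -m jog '[[0.05,-0.025,-0.01,0],[0.1,-0.05,-0.01,0],[0.116,-0.058,-0.01,0],[0.116,-0.058,-0.01,0],[0.116,-0.058,-0.01,0]]'
python3 - <<'E'
from h import *
s=observe();C=cam("wrist");p,d=capture("wrist");np.savez("w6.npz",p=p,d=d,K=C[0],R=C[1],t=C[2])
cv2.imwrite("pics/w6.png",p[:,:,::-1]);W=cloud(C,d).reshape(-1,3);print(s["tool_pos"])
near=np.linalg.norm(W[:,:2]-[.623,-.0205],axis=1)<.045
for lo,hi in((.118,.14),(.02,.07)):
    q=W[near&(W[:,2]>lo)&(W[:,2]<hi)]
    if len(q): print(lo,len(q),np.median(q[:,2]),q[:,2].max(),q.min(0),q.max(0),cv2.minEnclosingCircle((q[:,:2]*1000).astype(np.float32)))
q=W[near&(W[:,2]>.122)&(W[:,2]<.128)]
A=np.c_[q[:,:2],np.ones(len(q))]
K,R,t=C;x=R@np.array([.623,-.0205,.125])+t;x=K@x/x[2];print("mouth px",x[:2])
c,r=cv2.minEnclosingCircle((q[:,:2]*1000).astype(np.float32));print(len(q),c,r)
E
```

```text
t: 6.88
tool_pos: [0.5606, -0.0221, 0.2016]
tcp_rot: [0.973, -0.23, -0.0, 0.0]
contact_force: [-0.3, 0.0, -0.9]
opening: 0.0322
grasp_force: 30.0
[ 0.56060599 -0.02206     0.20164523]
0.118 981 0.12461958667281842 0.12694090052707915 [ 0.6071352  -0.03928268  0.11801945] [ 0.64239032 -0.00411278  0.1269409 ] ((624.7094116210938, -21.509790420532227), 17.923368453979492)
0.02 104 0.06942986651824085 0.06999082807234253 [ 0.58910067 -0.05771298  0.05057942] [0.66017412 0.01461829 0.06999083] ((624.7637329101562, -21.504602432250977), 36.208595275878906)
mouth px [280.16126109 132.30373617]
914 (624.6863403320312, -21.4521541595459) 17.916759490966797
```

The mouth is at (0.6247,-0.0215), z 0.1246, and the circle radius of 17.9 mm matches the 36 mm neck.

```bash
python3 -m jog '[[0.03,-0.015,0,0],[0.05,-0.026,0,0],[0.0568,-0.0293,0,0],[0.0568,-0.0293,0,0],[0.0568,-0.0293,0,0],[0.0568,-0.0293,0,0]]'
python3 -c "
from h import *
a=[]
for i in range(3): capture('wrist');a.append(observe()['tool_pos'])
print(np.mean(a,0),tool(np.array([.6245,-.0215,.17])-np.mean(a,0)))"
```

```text
t: 7.68
tool_pos: [0.6246, -0.0212, 0.2025]
tcp_rot: [0.973, -0.23, 0.0, -0.0]
contact_force: [0.5, -0.5, -0.6]
opening: 0.0324
grasp_force: 30.0
[ 0.62479749 -0.02124166  0.20230197] [-0.00016165  0.00037183  0.03230183]
```

```bash
python3 -m jog '[[0,0,0.02,0],[0,0,0.035,0],[0,0,0.045,0],[0,0,0.052,0],[0,0,0.059,0],[0,0,0.064,0],[0,0,0.068,0],[0,0,0.07,0],[0,0,0.07,0]]'
```

```text
t: 8.95
tool_pos: [0.6251, -0.0213, 0.1319]
tcp_rot: [0.973, -0.23, 0.0, 0.0]
contact_force: [-0.2, 0.2, 0.3]
opening: 0.0323
grasp_force: 30.0
```

```bash
python3 -m jog '[[0,0,0.002,0],[0,0,0.002,0]]'; python3 -m jog '[[0,0,0,0],[0,0,0,0],[0,0,0,0]]' 0.055; python3 -m jog '[[0,0,-0.02,0],[0,0,-0.05,0],[0,0,-0.09,0],[0,0,-0.1,0]]'
python3 -m jog '[[-0.07,0.035,0,0],[-0.07,0.035,0,0],[-0.07,0.035,0,0]]'
python3 - <<'E'
from h import *
s=observe();C=cam("wrist");p,d=capture("wrist");W=cloud(C,d).reshape(-1,3);print(s["tool_pos"])
near=np.linalg.norm(W[:,:2]-[.625,-.0215],axis=1)<.045
q=W[near&(W[:,2]>.134)&(W[:,2]<.16)];print("head",len(q),np.percentile(q[:,2],[1,50,99]),q[:,:2].mean(0),cv2.minEnclosingCircle((q[:,:2]*1000).astype(np.float32)))
if len(q)>20: print("plane",np.linalg.lstsq(np.c_[q[:,:2]-q[:,:2].mean(0),np.ones(len(q))],q[:,2],rcond=None)[0])
q=W[near&(W[:,2]>.02)&(W[:,2]<.0705)&(W[:,2]>.06)];print("body",len(q),cv2.minEnclosingCircle((q[:,:2]*1000).astype(np.float32)))
np.savez("w7.npz",p=p,d=d)
E
```

```text
t: 9.2
tool_pos: [0.6253, -0.0213, 0.1305]
tcp_rot: [0.973, -0.23, 0.0, -0.0]
contact_force: [0.1, -0.8, 1.0]
opening: 0.0321
grasp_force: 30.2
t: 9.57
tool_pos: [0.625, -0.0213, 0.1298]
tcp_rot: [0.973, -0.23, -0.0, 0.0]
contact_force: [0.8, 0.2, 0.1]
opening: 0.055
grasp_force: 0.0
t: 10.07
tool_pos: [0.6262, -0.0215, 0.2354]
tcp_rot: [0.973, -0.23, 0.003, -0.001]
contact_force: [0.0, -0.8, -0.3]
opening: 0.0547
grasp_force: 0.0
t: 10.45
tool_pos: [0.5464, -0.0212, 0.2313]
tcp_rot: [0.973, -0.23, 0.001, -0.0]
contact_force: [0.5, -0.3, 0.8]
opening: 0.0548
grasp_force: 0.0
[ 0.54637007 -0.02117766  0.23130373]
head 1718 [0.1387205  0.14286555 0.14456358] [ 0.62475476 -0.02093634] ((624.63525390625, -20.427980422973633), 16.934114456176758)
plane [0.00607601 0.01810846 0.14278954]
body 121 ((624.7728271484375, -21.414981842041016), 35.92926788330078)
```

The head top is at 0.1429 (expected 0.143), level, and the bottle is unmoved, so the stopper is home and released. Next I'll turn for the rib, with the closing line along (-1,1) of the cover, and look from near it.

```bash
python3 -m jog '[[-0.004,0.03,-0.01,-0.16],[-0.008,0.06,-0.02,-0.32],[-0.012,0.09,-0.02,-0.48],[-0.016,0.12,-0.02,-0.64],[-0.02,0.15,-0.02,-0.8],[-0.024,0.18,-0.02,-0.96],[-0.0255,0.1964,-0.02,-1.096],[-0.0255,0.1964,-0.02,-1.096],[-0.0255,0.1964,-0.02,-1.096]]' 0.03
python3 - <<'E'
from h import *
s=observe();C=cam("wrist");p,d=capture("wrist");np.savez("w8.npz",p=p,d=d,K=C[0],R=C[1],t=C[2]);cv2.imwrite("pics/w8.png",p[:,:,::-1])
W=cloud(C,d);o=s["tool_pos"];print(o,s["joint_pos"].round(2))
f=lambda q:cv2.minAreaRect((q[:,:2]*1000).astype(np.float32))
Z=W[...,2]
m=(Z>.081)&(Z<.091)&(W[...,1]<-.08)&(W[...,0]<.8); b=max(blobs(m,200),key=lambda x:x[1]);q=W[b[2]]
print("panel",len(q),np.median(q[:,2]),f(q), "edge px",np.argwhere(b[2]).min(0),np.argwhere(b[2]).max(0))
near=np.linalg.norm(W[...,:2]-[.475,-.156],axis=-1)<.035
q=W[near&(Z>.095)&(Z<.107)];print("rib",len(q),np.percentile(q[:,2],[5,50,95]),q.mean(0),f(q))
q=W[near&(Z>.0995)&(Z<.106)];print("ribtop",len(q),q.mean(0),f(q))
n=np.linalg.norm(W-o,axis=-1);q=W[n<.06];print("tips",np.nanpercentile(q[:,2],[0,1,5])-o[2])
# corners of cover from top view: rim
T=np.load("top0.npz");Wt=cloud(cam("top"),T["d"]);S=Wt[155:260,355:450];zz=S[...,2]
q=S[(zz>.095)&(zz<.108)];print("rib top cam",len(q),q.mean(0) if len(q) else 0)
E
```

```text
t: 11.62
tool_pos: [0.4365, -0.1851, 0.2498]
tcp_rot: [0.951, 0.309, -0.0, -0.0]
contact_force: [-0.1, 0.8, -0.4]
opening: 0.03
grasp_force: 0.0
[ 0.43654611 -0.18510869  0.24984431] [ 0.03 -0.3  -0.18 -0.   -1.68  2.17]
panel 34008 0.08639201238494368 ((544.448974609375, -214.91378784179688), (152.697509765625, 213.0487060546875), 80.97441101074219) edge px [  0 280] [230 551]
rib 387 [0.10012248 0.10196333 0.10326808] [ 0.47661956 -0.15708863  0.10185985] ((475.998779296875, -157.15721130371094), (35.83283996582031, 9.276819229125977), 36.419803619384766)
ribtop 382 [ 0.47662459 -0.15713324  0.10190707] ((475.7703857421875, -157.32574462890625), (35.1729850769043, 9.276819229125977), 36.419803619384766)
tips [0.00116723 0.00544333 0.00963411]
rib top cam 49 [ 0.47509078 -0.15585636  0.10032875]
```

The cover centre is (0.5444,-0.2149) with yaw -9.0°. The rib is at (0.4766,-0.1571,0.102) at 36°, within 0.5 mm of the predicted point. The tips are about 1 mm behind the TCP. I'll take a shallow, light pinch, so the cover can pivot in the pads during the peel.

```bash
python3 -m jog '[[0.025,0.0005,0.03,0],[0.0489,0.0009,0.07,0],[0.0489,0.0009,0.11,0],[0.0489,0.0009,0.13,0],[0.0489,0.0009,0.145,0],[0.0489,0.0009,0.152,0],[0.0489,0.0009,0.1545,0],[0.0489,0.0009,0.1545,0]]' 0.03; python3 -m jog '[[0,0,0,0],[0,0,0,0],[0,0,0,0],[0,0,0,0]]' 0.004 20
python3 - <<'E'
from h import *
s=observe();C=cam("wrist");p,d=capture("wrist");np.savez("w9.npz",p=p,d=d,K=C[0],R=C[1],t=C[2])
W=cloud(C,d);Z=W[...,2];print(s["tool_pos"],s["contact_force"])
m=(Z>.081)&(Z<.091);b=max(blobs(m,200),key=lambda x:x[1]);q=W[b[2]];print(len(q),cv2.minAreaRect((q[:,:2]*1000).astype(np.float32)),np.median(q[:,2]))
E
```

```text
t: 12.68
tool_pos: [0.4764, -0.1572, 0.0961]
tcp_rot: [0.951, 0.31, 0.0, 0.0]
contact_force: [0.6, -1.0, 0.3]
opening: 0.0299
grasp_force: 0.0
t: 13.18
tool_pos: [0.4763, -0.1573, 0.0961]
tcp_rot: [0.951, 0.31, 0.0, 0.0]
contact_force: [0.5, -0.4, 3.7]
opening: 0.0091
grasp_force: 22.1
[ 0.47629258 -0.15732608  0.09605542] [ 0.45101537 -0.40406899  3.68280774]
80275 ((543.08642578125, -214.3195037841797), (153.6759033203125, 213.32830810546875), 80.88616943359375) 0.08632949301845526
```

```bash
cat > tilt.py <<'E'
from h import *
def fit():
    s=observe();C=cam("wrist");p,d=capture("wrist");W=cloud(C,d);o=s["tool_pos"]
    Z=W[...,2];m=np.abs((W[...,:2]-o[:2])@np.array([.809,.588]))<1
    # panel points: grey, in a box by the cover; RANSAC-free: iterative plane fit
    g=p.astype(int);m=(g.max(2)-g.min(2)<40)&(g.mean(2)>70)&(Z>.06)&(Z<o[2]+.0)&(np.linalg.norm(W-o,axis=-1)>.03)&(np.linalg.norm(W[...,:2]-o[:2],axis=-1)<.22)
    q=W[m];k=np.ones(len(q),bool)
    for _ in range(12):
        A=np.c_[q[:,:2],np.ones(len(q))];c=np.linalg.lstsq(A[k],q[k,2],rcond=None)[0];r=q[:,2]-A@c;k=np.abs(r)<max(.002,np.std(r[k])*1.5)
    return s,q,k,c
if __name__=="__main__":
    s,q,k,c=fit();print("tcp",s["tool_pos"].round(4),"open",s["opening"].round(4),"grip",round(s["grasp_force"],1),"F",s["contact_force"].round(1))
    print("panel pts",k.sum(),len(q),"slope xy",c[:2].round(3),"tilt",np.hypot(*c[:2]).round(3),"dir",np.degrees(np.arctan2(c[1],c[0])).round(0))
    far=np.array([.5444,-.2149])+np.array([[.9876,.157],[-.157,.9876]])@[.1,-.07]
    print("panel z near far corner",(c@[*far,1]).round(4))
    # side: profile of stack levels
    Cs=cam("side");p,d=capture("side");np.savez("side_now.npz",p=p,d=d);W=cloud(Cs,d);e=np.array([[.9876,-.157],[.157,.9876]]);L=(W[...,:2]-[.5444,-.2149])@e
    # next cover: points on the +y long face, 0.01..0.05 and its panel height if visible
    m=(np.abs(L[...,0])<.07)&(np.abs(L[...,1]-.08)<.02)
    z=W[...,2][m];print("face z hist",np.histogram(z,bins=np.arange(.0,.16,.01))[0])
E
python3 -m jog '[[0.0001,0.0005,-0.0025,0],[0.0002,0.0011,-0.005,0],[0.0003,0.0017,-0.0075,0],[0.0004,0.0023,-0.01,0]]'; python3 tilt.py
```

```text
t: 13.72
tool_pos: [0.4773, -0.1586, 0.105]
tcp_rot: [0.951, 0.31, -0.0, -0.0]
contact_force: [-0.7, -0.0, -3.3]
opening: 0.0087
grasp_force: 21.4Traceback (most recent call last):
  File "tilt.py", line 12, in <module>
    s,q,k,c=fit();print("tcp",s["tool_pos"].round(4),"open",s["opening"].round(4),"grip",round(s["grasp_force"],1),"F",s["contact_force"].round(1))
                                                            ^^^^^^^^^^^^^^^^^^
AttributeError: 'float' object has no attribute 'round'
```

```bash
sed -i 's/s\["opening"\].round(4)/round(s["opening"],4)/' tilt.py; python3 tilt.py
```

```text
tcp [ 0.4775 -0.1588  0.1054] open 0.0093 grip 21.5 F [-1.8  0.5 -2.1]
panel pts 74368 82044 slope xy [-0.026  0.035] tilt 0.043 dir 127.0
panel z near far corner 0.0865
face z hist [153 123  91 102 132  63 114 157 100 206  19  30  24  24  15]
```

It is peeling properly: tilt 0.043 towards 127°, with the far corner still at 0.0865. I'll continue.

```bash
python3 -m jog '[[0.0001,0.0006,-0.0025,0],[0.0002,0.0013,-0.005,0],[0.0003,0.002,-0.0075,0],[0.0004,0.0027,-0.01,0],[0.0005,0.0034,-0.0125,0],[0.0006,0.0042,-0.015,0]]'; python3 tilt.py
```

```text
t: 14.62
tool_pos: [0.4807, -0.1618, 0.1207]
tcp_rot: [0.951, 0.31, 0.0, 0.0]
contact_force: [0.4, -0.2, -2.1]
opening: 0.0091
grasp_force: 22.3
tcp [ 0.4807 -0.1618  0.1207] open 0.0091 grip 22.3 F [ 0.4 -0.2 -2.1]
panel pts 70586 78919 slope xy [-0.074  0.083] tilt 0.111 dir 132.0
panel z near far corner 0.0876
face z hist [156 130  92 108 153 104  87  90 129 136 142  88  20  29  26]
```

```bash
python3 -m jog '[[0.0001,0.0008,-0.0025,0],[0.0003,0.0016,-0.005,0],[0.0004,0.0025,-0.0075,0],[0.0005,0.0034,-0.01,0],[0.0007,0.0043,-0.0125,0],[0.0008,0.0052,-0.015,0],[0.0009,0.0059,-0.017,0],[0.0009,0.0059,-0.017,0]]'; python3 tilt.py
python3 - <<'E'
from h import *
p=np.load("side_now.npz")["p"];cv2.imwrite("pics/s10.png",cv2.resize(p[90:220,290:430],None,fx=5,fy=4.6,interpolation=cv2.INTER_CUBIC)[:,:,::-1])
E
```

```text
t: 15.72
tool_pos: [0.4849, -0.1661, 0.1376]
tcp_rot: [0.951, 0.31, 0.0, 0.0]
contact_force: [0.2, -0.5, -2.8]
opening: 0.0094
grasp_force: 24.0
tcp [ 0.4849 -0.1661  0.1376] open 0.0094 grip 24.0 F [ 0.2 -0.5 -2.8]
panel pts 65642 74455 slope xy [-0.113  0.13 ] tilt 0.172 dir 131.0
panel z near far corner 0.0927
face z hist [150 135  81 101 162 105 217  12  39  93 136 114 144  41  20]
```

View pics/s10.png

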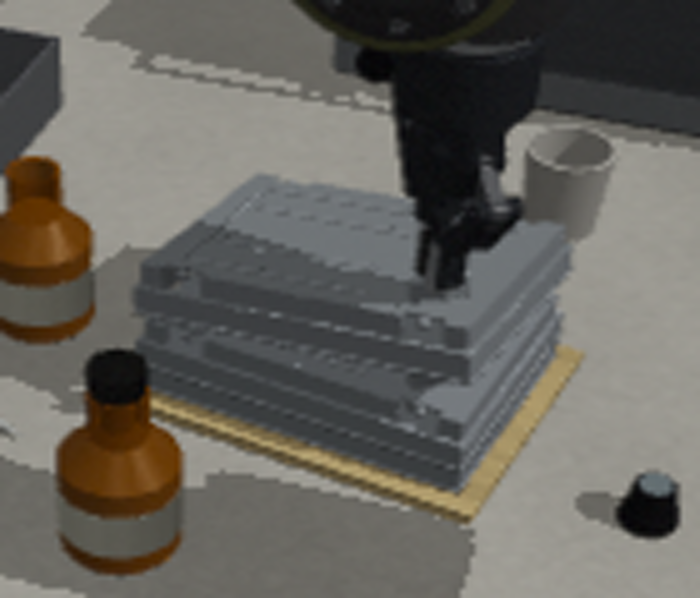

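The view shows the top cover peeled up at the rib. The next cover's edge at crop (430,400) still lies nested (its panel is at z≈0.066). The stopper is home at crop (117,375). I'll firm the grip moderately and keep lifting slowly.

```bash
python3 -m jog '[[0,0,-0.0015,0],[0.0002,0.0012,-0.004,0],[0.0003,0.0017,-0.006,0],[0.0003,0.002,-0.008,0]]' - 40; python3 tilt.py
```

```text
t: 16.32
tool_pos: [0.4864, -0.1675, 0.1457]
tcp_rot: [0.951, 0.31, 0.0, 0.0]
contact_force: [-0.5, 0.3, -2.2]
opening: 0.008
grasp_force: 41.0
tcp [ 0.4864 -0.1675  0.1457] open 0.008 grip 41.0 F [-0.5  0.3 -2.2]
panel pts 67231 76209 slope xy [-0.099  0.118] tilt 0.154 dir 130.0
panel z near far corner 0.1048
face z hist [139 137  85 105 143 103 215  30   8  36 115 138 107 147  25]
```

```bash
python3 -m jog '[[0,0,-0.003,0],[0,0,-0.006,0],[0,0,-0.01,0],[0,0,-0.014,0],[0,0,-0.018,0],[0,0,-0.022,0],[0,0,-0.027,0],[0,0,-0.032,0],[0,0,-0.037,0],[0,0,-0.042,0],[0,0,-0.042,0]]' - 60; python3 tilt.py;  python3 -m jog '[[0,0,-0.01,0],[0,0,-0.02,0],[0,0,-0.03,0],[0,0,-0.04,0],[0,0,-0.05,0],[0,0,-0.05,0],[0,0,-0.05,0]]' - 120; python3 tilt.py
```

```text
t: 17.8
tool_pos: [0.4865, -0.1675, 0.188]
tcp_rot: [0.951, 0.31, 0.0, 0.0]
contact_force: [-0.5, -1.0, -1.8]
opening: 0.0074
grasp_force: 61.2
tcp [ 0.4865 -0.1675  0.188 ] open 0.0074 grip 61.2 F [-0.5 -1.  -1.8]
panel pts 67017 76617 slope xy [-0.1    0.121] tilt 0.156 dir 130.0
panel z near far corner 0.1466
face z hist [148 135  89 101 147 108 215  32  15   0   0   0   0  35 115]
t: 18.77
tool_pos: [0.4861, -0.1674, 0.237]
tcp_rot: [0.951, 0.31, -0.0, -0.0]
contact_force: [0.1, 0.6, -2.5]
opening: 0.0057
grasp_force: 90.1
tcp [ 0.4861 -0.1674  0.237 ] open 0.0057 grip 90.1 F [ 0.1  0.6 -2.5]
panel pts 66547 76344 slope xy [-0.105  0.126] tilt 0.164 dir 130.0
panel z near far corner 0.1939
face z hist [139 138  88 101 159  97 227  29  18   0   0   0   0   0   0]
```

The cover is free and the next one stayed in its nest (panel still at 0.06 to 0.07). The tilt is still 0.16, so I'll give the full 120 N and see whether the pads square it up.

```bash
python3 -m jog '[[0,0,0,0],[0,0,0,0],[0,0,0,0],[0,0,0,0]]' 0 120; python3 tilt.py; python3 - <<'E'
from h import *
s=observe();print(s["wrist_torque"],s["joint_pos"].round(2))
C=cam("wrist");p,d=capture("wrist");W=cloud(C,d);o=s["tool_pos"]
n=np.linalg.norm(W-o,axis=-1);q=W[n<.035];print(len(q))
E
```

```text
t: 19.38
tool_pos: [0.4862, -0.1675, 0.2374]
tcp_rot: [0.951, 0.31, -0.0, 0.0]
contact_force: [0.5, 0.2, -1.8]
opening: 0.0044
grasp_force: 118.6
tcp [ 0.4862 -0.1675  0.2374] open 0.0044 grip 118.6 F [ 0.5  0.2 -1.8]
panel pts 66295 76138 slope xy [-0.106  0.128] tilt 0.166 dir 130.0
panel z near far corner 0.1938
face z hist [137 133  96 101 152 102 226  27  18   0   0   0   0   0   0]
[ 0.10737682  0.11638457 -0.0118582 ] [ 0.06 -0.19 -0.12  0.   -1.64  2.14]
8203
```

The cover is safe but droops about the rib, and the tool cannot tilt. I'll level it against the fixed stack. I set only its far corner on the next cover's free panel, well inside its edges and shifted so nothing can nest or snap. Then I ease the grip, lower the rib along the arc until the cover is level, and re-clamp at 120 N.

```bash
cat >> tilt.py <<'E'
    ax=np.array([-c[0],-c[1],1]);ax/=np.linalg.norm(ax)
    # rib top relative to TCP from wrist, along tool: height of points standing 10..20 mm over panel plane
    h=(q@np.array([-c[0],-c[1],1])-c[2]);o=s["tool_pos"]
    print("panel z at tcp",(c@[o[0],o[1],1]).round(4),"rel tcp",(c@[o[0],o[1],1]-o[2]).round(4))
E
python3 -m jog '[[-0.02,-0.034,0,0],[-0.04,-0.068,0,0],[-0.054,-0.0916,0,0],[-0.063,-0.107,0,0],[-0.067,-0.1136,0,0],[-0.067,-0.1136,0.02,0],[-0.067,-0.1136,0.045,0],[-0.067,-0.1136,0.065,0],[-0.067,-0.1136,0.075,0],[-0.067,-0.1136,0.075,0]]'; python3 tilt.py
```

```text
t: 20.78
tool_pos: [0.365, -0.1155, 0.1622]
tcp_rot: [0.951, 0.31, -0.001, 0.0]
contact_force: [0.3, 0.2, -1.3]
opening: 0.0049
grasp_force: 118.9
tcp [ 0.365  -0.1155  0.1622] open 0.0049 grip 118.9 F [ 0.3  0.2 -1.3]
panel pts 65851 74146 slope xy [-0.111  0.132] tilt 0.172 dir 130.0
panel z near far corner 0.097
face z hist [141 131  81 102 156 102  93   0   0   6   1   1  23 178   0]
panel z at tcp 0.1509 rel tcp -0.0112
```

```bash
python3 -m jog '[[0,0,0.003,0],[0,0,0.006,0],[0,0,0.009,0],[0,0,0.009,0]]'; python3 -m jog '[[0,0,0.002,0],[0,0,0.004,0],[0,0,0.004,0]]'; python3 tilt.py
```

```text
t: 21.38
tool_pos: [0.365, -0.1153, 0.1531]
tcp_rot: [0.951, 0.31, -0.0, -0.0]
contact_force: [0.0, 0.0, -2.0]
opening: 0.0044
grasp_force: 118.8
t: 21.75
tool_pos: [0.3651, -0.1153, 0.1493]
tcp_rot: [0.951, 0.31, -0.0, -0.0]
contact_force: [0.1, -0.3, -2.0]
opening: 0.0047
grasp_force: 118.9
tcp [ 0.3651 -0.1153  0.1493] open 0.0047 grip 118.9 F [ 0.1 -0.3 -2. ]
panel pts 66213 75164 slope xy [-0.107  0.129] tilt 0.168 dir 130.0
panel z near far corner 0.0855
face z hist [151 128  89 104 135  77  31   0   5   1   0 106  98   0   0]
panel z at tcp 0.138 rel tcp -0.0112
```

```bash
python3 -m jog '[[0,0,0.002,0],[-0.0001,-0.0004,0.004,0],[-0.0002,-0.0014,0.007,0],[-0.0004,-0.0026,0.01,0],[-0.0006,-0.0037,0.013,0],[-0.0008,-0.0048,0.016,0],[-0.0008,-0.0048,0.016,0]]' - 25; python3 tilt.py
```

```text
t: 22.72
tool_pos: [0.3616, -0.1119, 0.1333]
tcp_rot: [0.951, 0.31, -0.0, 0.0]
contact_force: [0.3, -0.5, -0.5]
opening: 0.0046
grasp_force: 118.6
tcp [ 0.3616 -0.1119  0.1333] open 0.0046 grip 118.6 F [ 0.3 -0.5 -0.5]
panel pts 71610 79910 slope xy [-0.058  0.075] tilt 0.094 dir 128.0
panel z near far corner 0.0926
face z hist [146 136  86 104  92  31  50   3   0   0  44 175   0   0   0]
panel z at tcp 0.1223 rel tcp -0.011
```

It is levelling nicely under the full grip: tilt 0.094 with light contact. I'll continue.

```bash
python3 -m jog '[[-0.0001,-0.0009,0.003,0],[-0.0003,-0.0018,0.006,0],[-0.0004,-0.0026,0.009,0],[-0.0005,-0.0034,0.012,0],[-0.0006,-0.0041,0.015,0],[-0.0007,-0.0048,0.018,0],[-0.0007,-0.0048,0.018,0]]'; python3 tilt.py
```

```text
t: 23.7
tool_pos: [0.3582, -0.1085, 0.1153]
tcp_rot: [0.951, 0.31, -0.0, 0.0]
contact_force: [0.3, 0.2, 0.3]
opening: 0.0046
grasp_force: 118.9
tcp [ 0.3582 -0.1085  0.1153] open 0.0046 grip 118.9 F [0.3 0.2 0.3]
panel pts 75874 83066 slope xy [-0.006  0.009] tilt 0.011 dir 123.0
panel z near far corner 0.1009
face z hist [145 137  84  82  41  36  62   1   0   4 224   0   0   0   0]
panel z at tcp 0.1044 rel tcp -0.0109
```

```bash
python3 -m jog '[[-0.0001,-0.0005,0.0025,0],[-0.0001,-0.0007,0.0035,0],[-0.0001,-0.0007,0.0035,0]]'; python3 tilt.py|sed -n '4,5p'; python3 -m jog '[[0,0,-0.003,0],[0,0,-0.008,0],[0,0,-0.014,0],[0,0,-0.02,0],[0,0,-0.02,0]]'; python3 tilt.py
```

```text
t: 24.18
tool_pos: [0.3577, -0.1079, 0.1119]
tcp_rot: [0.951, 0.31, -0.0, 0.0]
contact_force: [-0.9, 1.9, 1.2]
opening: 0.0048
grasp_force: 118.9
face z hist [154 122  90  69  43  36  64   0   0  37 193   0   0   0   0]
panel z at tcp 0.101 rel tcp -0.0109
t: 24.9
tool_pos: [0.3577, -0.1078, 0.1323]
tcp_rot: [0.951, 0.31, 0.0, -0.0]
contact_force: [-1.3, 0.6, -1.0]
opening: 0.0043
grasp_force: 118.6
tcp [ 0.3577 -0.1078  0.1323] open 0.0043 grip 118.6 F [-1.3  0.6 -1. ]
panel pts 71836 80118 slope xy [-0.055  0.071] tilt 0.09 dir 128.0
panel z near far corner 0.0926
face z hist [153 141  82 105  72  31  61   3   0   0  85 118   0   0   0]
panel z at tcp 0.1212 rel tcp -0.0111
```

The grip is acting as a soft hinge. Only about 6 mm of rib is pinched, so the droop of ~0.17 is independent of force. I need the pads deeper on the rib. I'll carry the cover to an empty bench area near (0.30,0.385), let its rim rest there without releasing the rib, and slide the pads down. First I'll check that area is empty.

```bash
python3 -m jog '[[0,0,-0.03,0],[0,0,-0.06,0],[0,0,-0.09,0],[0,0,-0.12,0],[0,0,-0.138,0],[0.04,-0.035,-0.138,0],[0.08,-0.07,-0.138,0],[0.12,-0.105,-0.138,0],[0.15,-0.13,-0.138,0],[0.176,-0.154,-0.138,0],[0.176,-0.154,-0.138,0]]'
python3 - <<'E'
from h import *
C=cam("top");p,d=capture("top");W=cloud(C,d)
m=(W[...,0]>.15)&(W[...,0]<.44)&(W[...,1]>.26)&(W[...,1]<.53);z=W[...,2][m];print(m.sum(),np.nanpercentile(z,[0,50,99,100]))
q=W[(W[...,2]>.012)&m];print(len(q),q[:5])
Wt=W;m=(W[...,2]>.06)&(W[...,2]<.072)&(np.linalg.norm(W[...,:2]-[.544,-.215],axis=-1)<.15);q=W[m];print("next cover",len(q),cv2.minAreaRect((q[:,:2]*1000).astype(np.float32)),np.median(q[:,2]))
m=(W[...,2]>.02)&(W[...,2]<.06)&(np.linalg.norm(W[...,:2]-[.46,.447],axis=-1)<.05);q=W[m];print("weight",q.min(0),q.max(0))
m=(W[...,2]>.012)&(W[...,2]<.03)&(np.linalg.norm(W[...,:2]-[.323,.187],axis=-1)<.08);q=W[m];print("box",q.min(0),q.max(0))
E
python3 tilt.py
```

```text
t: 26.38
tool_pos: [0.4086, 0.1221, 0.2681]
tcp_rot: [0.95, 0.312, -0.002, 0.0]
contact_force: [0.2, -0.1, -1.8]
opening: 0.0044
grasp_force: 118.7
5886 [-0.00926561  0.64509894  0.66308981  0.66499713]
3429 [[0.33647816 0.26202188 0.63259307]
 [0.3350789  0.26336696 0.63246072]
 [0.33384758 0.26399899 0.63383129]
 [0.33433209 0.26068917 0.63788449]
 [0.33243778 0.2654014  0.6335707 ]]
next cover 3801 ((543.0694580078125, -213.56777954101562), (152.91360473632812, 212.46095275878906), 81.11441040039062) 0.06474509448778053
weight [0.44093131 0.42269928 0.02034898] [0.48828246 0.47078177 0.0496686 ]
box [0.28414078 0.12887622 0.01243113] [0.35451367 0.23953112 0.0258711 ]
tcp [0.4086 0.121  0.2687] open 0.0045 grip 118.8 F [-0.4  0.4 -2.8]
panel pts 66088 74381 slope xy [-0.11   0.128] tilt 0.169 dir 131.0
panel z near far corner 0.179
face z hist [0 0 0 0 0 0 0 0 0 0 0 0 0 0 0]
panel z at tcp 0.2575 rel tcp -0.0113
```

```bash
python3 - <<'E'
from h import *
T=np.load("top0.npz");W=cloud(cam("top"),T["d"]);m=(W[...,0]>.15)&(W[...,0]<.435)&(W[...,1]>.27)&(W[...,1]<.5);print("area",m.sum(),np.nanpercentile(W[...,2][m],[0,50,99,100]))
E
python3 -m jog '[[0.003,-0.03,0,-0.02],[0.007,-0.07,0,-0.04],[0.011,-0.11,0,-0.06],[0.015,-0.15,0,-0.08],[0.019,-0.19,0,-0.1],[0.023,-0.23,0,-0.12],[0.027,-0.27,0,-0.14],[0.031,-0.31,0,-0.16],[0.034,-0.34,0,-0.183],[0.0347,-0.355,0,-0.183],[0.0347,-0.355,0,-0.183]]'
```

```text
area 10285 [-1.19442285e-02 -8.84087741e-05  5.79595939e-01  5.87697761e-01]
t: 27.9
tool_pos: [0.2276, 0.4271, 0.2697]
tcp_rot: [0.918, 0.396, -0.0, 0.0]
contact_force: [0.7, -0.9, -2.0]
opening: 0.0044
grasp_force: 118.8
```

```bash
python3 -m jog '[[0,0,0.03,0],[0,0,0.07,0],[0,0,0.11,0],[0,0,0.14,0],[0,0,0.16,0],[0,0,0.17,0],[0,0,0.17,0]]'; python3 tilt.py
```

```text
t: 28.78
tool_pos: [0.228, 0.4267, 0.0999]
tcp_rot: [0.918, 0.396, -0.0, 0.0]
contact_force: [0.3, 0.2, -1.1]
opening: 0.0047
grasp_force: 118.7
tcp [0.228  0.4267 0.0999] open 0.0047 grip 118.7 F [ 0.3  0.2 -1.1]
panel pts 62938 68630 slope xy [-0.128  0.107] tilt 0.167 dir 140.0
panel z near far corner -0.0413
face z hist [149 139  85 113 147 106 215  32  15   0   0   0   0   0   0]
panel z at tcp 0.0887 rel tcp -0.0112
```

```bash
python3 -m jog '[[0,0,0.008,0],[0,0,0.016,0],[-0.0003,-0.0022,0.022,0],[-0.0007,-0.0043,0.028,0],[-0.001,-0.0063,0.034,0],[-0.0013,-0.0081,0.04,0],[-0.0016,-0.0098,0.046,0],[-0.0018,-0.011,0.051,0],[-0.0018,-0.011,0.051,0]]'; python3 tilt.py
```

```text
t: 30.0
tool_pos: [0.2182, 0.4335, 0.0487]
tcp_rot: [0.918, 0.396, -0.0, 0.0]
contact_force: [0.9, 0.0, 1.4]
opening: 0.0044
grasp_force: 118.9
tcp [0.2182 0.4335 0.0487] open 0.0044 grip 118.9 F [0.9 0.  1.4]
panel pts 0 0 slope xy [0. 0.] tilt 0.0 dir 0.0
panel z near far corner 0.0
face z hist [153 140  81 111 150 107 216  33  15   0   0   0   0   0   0]
panel z at tcp 0.0 rel tcp -0.0487
  ret = _var(a, axis=axis, dtype=dtype, out=out, ddof=ddof,
  arrmean = um.true_divide(arrmean, div, out=arrmean,
  ret = ret.dtype.type(ret / rcount)
```

```bash
sed -i 's/(Z>.06)/(Z>.02)/' tilt.py; python3 -m jog '[[-0.0001,-0.0004,0.001,0],[-0.0001,-0.0004,0.0018,0]]' ; python3 -m jog '[[0,0,0,0],[0,0,0.001,0],[0,0,0.002,0],[0,0,0.003,0]]' 0.0094 20;  python3 tilt.py
```

```text
t: 30.35
tool_pos: [0.218, 0.4339, 0.0473]
tcp_rot: [0.918, 0.396, 0.0, -0.0]
contact_force: [-0.4, -0.4, 2.5]
opening: 0.0043
grasp_force: 119.1
t: 30.85
tool_pos: [0.218, 0.4343, 0.0467]
tcp_rot: [0.918, 0.396, 0.001, -0.001]
contact_force: [-3.5, -6.2, 16.0]
opening: 0.0094
grasp_force: 13.7
tcp [0.218  0.4343 0.0467] open 0.0094 grip 13.7 F [-3.5 -6.2 16. ]
panel pts 75917 78847 slope xy [ 0.002 -0.001] tilt 0.003 dir -30.0
panel z near far corner 0.0381
face z hist [153 129  90 104 155 102 220  35  14   0   0   0   0   0   0]
panel z at tcp 0.036 rel tcp -0.0108
```

```bash
python3 -m jog '[[0,0,0,0],[0,0,0,0]]' 0.0098 20;  python3 -m jog '[[0,0,0.001,0],[0,0,0.002,0],[0,0,0.003,0],[0,0,0.003,0]]'; python3 tilt.py
```

```text
t: 31.2
tool_pos: [0.2182, 0.4346, 0.0457]
tcp_rot: [0.918, 0.396, 0.001, -0.001]
contact_force: [-0.5, -1.4, 7.5]
opening: 0.0101
grasp_force: 5.1
t: 31.7
tool_pos: [0.2184, 0.4349, 0.0429]
tcp_rot: [0.918, 0.396, 0.001, -0.001]
contact_force: [0.8, -1.2, 7.5]
opening: 0.0096
grasp_force: 5.9
tcp [0.2184 0.4349 0.0429] open 0.0096 grip 5.9 F [ 0.8 -1.2  7.5]
panel pts 76170 79384 slope xy [ 0.003 -0.001] tilt 0.003 dir -13.0
panel z near far corner 0.038
face z hist [151 137  90 110 144 102 220  25  21   0   0   0   0   0   0]
panel z at tcp 0.036 rel tcp -0.0068
```

The pads are sliding down the rib at about 6 N without letting go. I'll continue until the tips meet the panel.

```bash
python3 -m jog '[[0,0,0.001,0],[0,0,0.002,0],[0,0,0.003,0],[0,0,0.003,0]]'; python3 -m jog '[[0,0,0.001,0],[0,0,0.002,0],[0,0,0.002,0]]'; python3 -m jog '[[0,0,0.001,0],[0,0,0.001,0]]'
```

```text
t: 32.3
tool_pos: [0.2186, 0.435, 0.0401]
tcp_rot: [0.918, 0.396, 0.001, -0.001]
contact_force: [1.6, -1.0, 7.0]
opening: 0.01
grasp_force: 6.6
t: 32.67
tool_pos: [0.2187, 0.4351, 0.0383]
tcp_rot: [0.918, 0.396, 0.002, -0.001]
contact_force: [1.5, -0.6, 7.9]
opening: 0.0099
grasp_force: 7.1
t: 32.92
tool_pos: [0.2187, 0.4352, 0.0375]
tcp_rot: [0.918, 0.396, 0.002, -0.001]
contact_force: [1.2, -1.3, 9.4]
opening: 0.0099
grasp_force: 7.3
```

```bash
python3 -m jog '[[0,0,0.001,0],[0,0,0.001,0]]'; python3 -m jog '[[0,0,0,0],[0,0,0,0],[0,0,0,0],[0,0,0,0]]' 0 120; python3 tilt.py|sed -n '1,3p;5p'
```

```text
t: 33.17
tool_pos: [0.2188, 0.4352, 0.0365]
tcp_rot: [0.918, 0.396, 0.002, -0.001]
contact_force: [2.0, -1.2, 9.2]
opening: 0.0093
grasp_force: 7.6
t: 33.67
tool_pos: [0.2188, 0.4352, 0.0369]
tcp_rot: [0.918, 0.396, 0.002, -0.001]
contact_force: [0.8, -3.1, 11.7]
opening: 0.0069
grasp_force: 118.5
tcp [0.2188 0.4352 0.0369] open 0.0069 grip 118.5 F [ 0.8 -3.1 11.7]
panel pts 63258 65704 slope xy [ 0.001 -0.001] tilt 0.002 dir -38.0
panel z near far corner 0.0372
panel z at tcp 0.0359 rel tcp -0.001
```

```bash
python3 -m jog '[[0,0,-0.005,0],[0,0,-0.012,0],[0,0,-0.02,0],[0,0,-0.03,0],[0,0,-0.04,0],[0,0,-0.05,0],[0,0,-0.05,0]]'; python3 tilt.py
```

```text
t: 34.65
tool_pos: [0.218, 0.4343, 0.0852]
tcp_rot: [0.918, 0.396, 0.001, -0.001]
contact_force: [-0.2, 0.9, -2.4]
opening: 0.0066
grasp_force: 117.8
tcp [0.218  0.4343 0.0852] open 0.0066 grip 117.8 F [-0.2  0.9 -2.4]
panel pts 75345 81297 slope xy [-0.005  0.002] tilt 0.006 dir 162.0
panel z near far corner 0.0808
face z hist [155 141  82  97 164 100 216  27  20   0   0   0   0   0   0]
panel z at tcp 0.0842 rel tcp -0.0011
```

Level now: tilt 0.006, carried weight 2.4 N. Next I carry it over the frame.

```bash
python3 -m jog '[[0,0,-0.03,0],[0,0,-0.06,0],[0,0.01,-0.085,0],[0.01,0.04,-0.085,0],[0.018,0.08,-0.085,0],[0.027,0.12,-0.085,0],[0.036,0.16,-0.085,0],[0.045,0.2,-0.085,0],[0.054,0.24,-0.085,0],[0.062,0.275,-0.085,0],[0.068,0.302,-0.085,0],[0.0715,0.3162,-0.085,0]]'; python3 -m jog '[[0,0,0,0],[0,0,0,0],[0,0,0,0]]'
cat > over.py <<'E'
from tilt import *
s,q,k,c=fit();q=q[k];o=s["tool_pos"]
f=lambda q:cv2.minAreaRect((q[:,:2]*1000).astype(np.float32))
print("tcp",o.round(4),"wrist panel",f(q),np.median(q[:,2]),"tilt",c[:2].round(4),len(q))
for n in("top","side"):
    C=cam(n);p,d=capture(n);W=cloud(C,d);L=np.linalg.norm(W[...,:2]-[.573,.226],axis=-1)<.16
    z0=np.median(q[:,2]);m=L&(np.abs(W[...,2]-z0)<.008);b=max(blobs(m,50),key=lambda x:x[1]);print(n,"panel",b[1],f(W[b[2]]),np.median(W[b[2]][:,2]))
    T=np.load(n+"0.npz");W=cloud(C,T["d"]);m=(np.linalg.norm(W[...,:2]-[.573,.226],axis=-1)<.2)&(W[...,2]>.024)&(W[...,2]<.036)
    b=max(blobs(m,50),key=lambda x:x[1]);print(n,"frame",b[1],f(W[b[2]]),np.median(W[b[2]][:,2]))
print(s["joint_pos"].round(2),s["grasp_force"])
E
python3 over.py
```

```text
t: 36.25
tool_pos: [0.4976, 0.2677, 0.1681]
tcp_rot: [0.919, 0.395, -0.001, 0.0]
contact_force: [-0.9, -0.6, -1.6]
opening: 0.0062
grasp_force: 118.0
t: 36.62
tool_pos: [0.4964, 0.2692, 0.1692]
tcp_rot: [0.918, 0.396, 0.0, -0.0]
contact_force: [0.2, -0.2, -1.9]
opening: 0.0064
grasp_force: 118.0
tcp [0.4964 0.2692 0.1692] wrist panel ((569.8460693359375, 223.9153594970703), (208.98309326171875, 153.8721923828125), 1.6289699077606201) 0.16754940308677138 tilt [-0.0061  0.0009] 75839
top panel 4027 ((571.029541015625, 225.27874755859375), (212.60215759277344, 152.81735229492188), 1.6549755334854126) 0.16649204106818488
top frame 1165 ((573.189453125, 225.86953735351562), (227.61459350585938, 168.87574768066406), 1.4652169942855835) 0.028590918880214727
side panel 3735 ((571.7964477539062, 223.446044921875), (212.72503662109375, 153.94154357910156), 1.808685064315796) 0.1665784206261796
side frame 1693 ((573.126708984375, 223.57650756835938), (229.0392303466797, 170.81155395507812), 1.2124035358428955) 0.028691004920691782
[ 0.85 -0.05 -0.12 -0.   -1.5   1.53] 118.03219556808472
```

Squareness and centring are within 2 mm and 0.4°. A small trim, and lower to a gap of about 90 mm.

```bash
python3 -m jog '[[0.0008,0.0005,0.004,0.002],[0.0012,0.0008,0.008,0.004],[0.0015,0.001,0.011,0.005],[0.0015,0.001,0.011,0.005],[0.0015,0.001,0.011,0.005],[0.0015,0.001,0.011,0.005],[0.0015,0.001,0.011,0.005]]'; python3 over.py; python3 - <<'E'
from h import *
s=observe();print(np.abs(s["qvel"]).max())
C=cam("top");p,d=capture("top");W=cloud(C,d)
for n,xy,lo,hi,r in(("head",(.624,-.021),.134,.15,.03),("next",(.544,-.215),.06,.072,.15),("loupe",(.337,-.145),.02,.04,.03),("weight",(.464,.447),.02,.055,.04),("teal",(.456,.055),.035,.055,.03),("jar",(.737,.005),.04,.06,.03)):
    q=W[(np.linalg.norm(W[...,:2]-xy,axis=-1)<r)&(W[...,2]>lo)&(W[...,2]<hi)];print(n,len(q),(q.mean(0) if len(q) else 0))
E
```

```text
t: 37.65
tool_pos: [0.4987, 0.2691, 0.1582]
tcp_rot: [0.919, 0.394, 0.0, 0.0]
contact_force: [0.6, 1.7, -2.4]
opening: 0.0067
grasp_force: 118.0
tcp [0.4987 0.2691 0.1582] wrist panel ((571.7964477539062, 223.46173095703125), (208.49273681640625, 153.69259643554688), 1.3226778507232666) 0.15655995705060205 tilt [-0.006   0.0008] 75778
top panel 3906 ((573.5579223632812, 224.85296630859375), (212.21688842773438, 152.82443237304688), 1.6985983848571777) 0.15540673729438415
top frame 1165 ((573.189453125, 225.86953735351562), (227.61459350585938, 168.87574768066406), 1.4652169942855835) 0.028590918880214727
side panel 3669 ((573.9675903320312, 222.37054443359375), (213.01577758789062, 155.42611694335938), 1.517945647239685) 0.15546348765390317
side frame 1693 ((573.126708984375, 223.57650756835938), (229.0392303466797, 170.81155395507812), 1.2124035358428955) 0.028691004920691782
[ 0.85 -0.04 -0.13  0.   -1.48  1.53] 118.03150177001953
0.0012175086300147775
head 124 [ 0.62224293 -0.01936472  0.14117425]
next 3806 [ 0.54245956 -0.21394129  0.06489216]
loupe 77 [ 0.33735778 -0.14411667  0.02863062]
weight 99 [0.4570543  0.43691707 0.03089743]
teal 107 [0.45544095 0.05537818 0.04437631]
jar 134 [0.73638345 0.00499664 0.05013211]
```

Centred within about 1 mm, level within 0.006 rad and still. The next cover, the stopper and the other things I checked have not moved; the weight is partly hidden. Handing in.

```bash
python3 -c "
from station import *
print(sign_off())"
```

```text
the job is handed in; nothing more can be done
None
```

Handed in at about 38 s: the stopper is home and released, and the top cover was peeled off with the next one left in its nest, now held still, level and square about 90 mm over the frame. To get it level I first rested its far corner on the next cover, then its rim on empty bench, without letting go of the rib.

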